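# Build up a hydraulic valve stack and hold the valve over it for sealing

## Robot

A 7-joint arm with a two-finger parallel gripper is mounted at the origin on a cart in front of the work surface, level with it; the furniture and walls round the work are solid. World frame = base frame: x ahead of the robot, y to its left, z up, the work surface at z = 0. Lengths are in m, angles in rad, forces in N, time in s.
With the tool pointing down it reaches from about 0.4 to 0.925 m from the base axis. Payload 4.1 kg.
Tool frame: the origin (TCP) lies at the very end of the fingers, on their centre line; the grasp point (between the pads) lies 19 mm behind it; z points along the fingers, y is the direction in which the jaws open and shut (so a half turn about z gives the same grasp; the last joint's range is limited). The gripper opens to 85 mm and grips with 20 to 120 N. Pads are 22 mm wide; open, the fingers measure 114 mm over their backs; the gripper's body (76 mm by 85 mm) begins 54 mm behind the grasp point. The pads swing forward as they close: fully open they stand 13 mm farther back than shut.
Start: joints at [1.033, 0.398, 0.045, 1.537, -0.019, 1.207, -0.051], TCP at [0.276, -0.588, 0.231] pointing down, gripper open.
Joint ranges: [-2.82, 2.82], [-0.49, 2.23], [-1.37, 1.46], [0, 2.46], [-1.36, 4.5], [0.23, 2], [-2.94, 2.94]. Speed limits (rad/s): [2.57, 2.57, 3.14, 3.14, 3.14, 3.14, 3.14].

## Interface

Orientations are given as a unit quaternion [x, y, z, w].
In Python, from plant import * gives the robot as it stands.
- The arm moves only by the tool move_arm, never from a script. Its argument "increments" is a list of rows, each a list of 7 numbers: the shift along the tool's x, y, z in m, then the turn, a rotation vector about the tool's x, y, z in rad, then the gripper command: -1 is shut, 1 is fully open, values between are in proportion. In form: [[tx, ty, tz, wx, wy, wz, claw], ...]. A call has 1 to 12 rows; each row is the pose to reach, as a shift and turn from the pose commanded when the call began, along the tool's axes at that moment; what a row does not reach only later rows make up. A row lasts 1/12 s, in which the tool goes at most 41.7 mm and 7.16 degrees, less where a joint would pass 70% of its speed; a pose out of reach is approached as far as the arm can. A call with a gripper value outside its range is refused whole. The fingers move at their own pace and stop on an object; the grip force is fixed at half the most. Time passes only in rows, so rows that repeat a pose let the fingers close. It gives the time, the measured TCP pose, the force and the opening at its end, in the units of the state.
- state(): the state, without advancing time (a new reading comes with each control period).
- read_camera(name): name is "scene" or "side" or "wrist"; returns the picture (480x640x3 uint8, blue, green, red); there is no depth.
- camera_info(name): a dict with "camera_matrix" (3x3 intrinsics, pixels), "pose" (4x4, takes a point from camera to world coordinates); the wrist camera has in their place "tool_from_camera" (4x4, takes a point from camera to tool coordinates, whose origin is the TCP and whose axes are the flange's). Camera axes: x right, y down, z forward; pixel columns grow to the right and rows downward; lengths in m; the calibration is good to about 2 mm. A picture is of the moment at which its call begins: read the wrist's pose just before it. camera_info takes no time and is no camera call.
- close_job(): hands the job in, once; it reports no verdict.
Trained networks look in the newest picture that a camera, given by its name, has taken for a name from the list of things; names that differ only in an ending like _2 or _b are one class to them, and where a whole thing is asked for, a point or a joint stands for the part that bears it (a point fixed in the world has none). Each returns a list of dicts, best first, with "p" (0 to 1); they miss things now and then, are a little off and sometimes report something else, mostly with a low value. They report only what shows in the picture. A call takes as long as a camera call. They do not tell look-alikes from the thing itself.
- masks_of(camera, thing): "pixels" (480x640 bool, what is visible of it) and "box" ([left, top, right, bottom] in pixels, round what is visible of it).
The state is a dict: "t": time; "q": joint angles; "joint_vel": joint speeds; "effort": joint torques, N m; "tcp_pos": TCP position; "tcp_rot": TCP orientation; "contact_force": force on the tool from outside, world axes, zero at the start; "torque": the same for the moment, N m; "grip_width": opening from 0.0 (shut) to 1.0 (fully open).
Only numpy, scipy, OpenCV 4.12 (cv2) and the standard library are available. Lean on these libraries where they do the work, as an engineer would, in place of code of your own. Each camera call takes 0.05 s, during which the arm holds its last target.

## Task

Build a valve stack on the open station of the manifold like the finished one at its other end: set the throttle module (round adjuster knobs) on the manifold and then the check module (hexagon plugs) on top of it, each lowered gently and square, fully down on its locating pins, and let go. Then bring the loose double-solenoid valve across without bumping the finished stack and hold it level, lined up about one centimetre above the column and clear of its pins, so that I can lay in the seals; the program finishes there, still holding the valve, with neither valve nor gripper touching the column. Leave the bolt tray, the hex key and the black transport cover where they lie.

Things in the scene. Friction and masses are not known exactly. Their poses are not given: they have to be found in the camera images.
- manifold: Aluminium manifold bar, fixed to the worktop, 90 (x) x 236 (y) x 45 mm high, origin at the centre of its underside. Along its y axis it has three valve stations: at y = +75 mm the finished stack, at y = 0 a spare station closed by a 12 mm blanking plate with four screw heads 5 mm high, at y = -75 mm the open station. Two capped pipe adapters stick out 25 mm from its +y end, at mid-height.
- station (a point): Centre of the open station, on the manifold's top face (45 mm above the worktop), axes as the manifold's. Two upright conical locating pins stand on the face at x = +27 and -27 mm: 6 mm thick at the foot, 2 mm at the tip, 5 mm high.
- finished_stack: The complete stack on the manifold's other end, fixed: throttle module, check module and solenoid valve, each as described for the loose ones; origin at the centre of its underside on the manifold's top face, axes as the manifold's. It reaches 190 mm along x, 46 mm along y and 138 mm above the manifold's top (183 mm above the worktop). It must not be bumped.
- throttle_module: Dark steel block 74 (x) x 46 (y) x 40 mm high, a round adjuster knob (21 mm) at each x end, 124 mm over the knobs; 0.4 kg. Origin: centre of its underside. Two blind sockets underneath, 10 mm wide, 7 mm deep, at x = +27 and -27 mm, drop over the pins below, guided in from up to 3 mm off; either way round fits. Pins on top as on the station. Take it across the 46 mm width, 25 mm above the underside.
- throttle_top (a point): Centre of the throttle module's top face, 40 mm above its origin, between its two pins (x = +27 and -27 mm, 5 mm high).
- check_module: Loose dark steel block 74 (x) x 46 (y) x 40 mm high with a flat hexagon plug at each x end, 90 mm over the plugs; 0.4 kg. Origin at the centre of its underside. Sockets underneath and pins on top as on the throttle module; either way round fits. Take it across its 46 mm width, about 25 mm above the underside.
- check_top (a point): Centre of the check module's top face, 40 mm above its origin, between its two pins (x = +27 and -27 mm, 5 mm high).
- valve: Loose double-solenoid valve: dark steel body 74 (x) x 46 (y) x 46 mm high, a black coil (38 mm wide, lower edge 6 mm above the underside) at each x end, 190 mm over all, sockets on the coils up to 58 mm; 0.55 kg, balanced about its middle. Origin: centre of the underside; sockets underneath as on the modules; either way round fits. Take it across the 46 mm width, 25 mm above the underside.
- bolt_tray: Bystander: shallow steel tray 64 x 178 x 14 mm with four long tie bolts; origin at the centre of its underside.
- hex_key: Bystander: black L-shaped hex key, 31 x 87 x 6 mm; origin at the centre of its underside.
- transport_cover: Bystander: black plastic transport cover plate, 74 x 46 x 15 mm with its finger tab; origin at the centre of its underside.
Mind the look-alikes: they are no part of the job. What is shaped like the throttle_module but blue is not meant.

How it is judged:
On the way, in this order (a step that is already met when the one before it is completed fails the run):
1. the throttle module sits square and fully down on the open station's pins, let go (horizontal distance between throttle_module and station below 0.004 m and z of throttle_module in the frame of station between -0.003 and 0.002 m and angle between the x axis of throttle_module and the x axis of manifold, either way round below 0.08 rad and angle between throttle_module's own z axis and vertical below 0.04 rad and contact force between throttle_module and the fingers below 0.1 N and linear speed of throttle_module below 0.02 m/s), for 0.2 s.
2. the check module sits square and fully down on the throttle module's pins, let go (horizontal distance between throttle_module and station below 0.004 m and z of throttle_module in the frame of station between -0.003 and 0.002 m and angle between the x axis of each of throttle_module, check_module and the x axis of manifold, either way round below 0.08 rad and angle between each of throttle_module, check_module's own z axis and vertical below 0.04 rad and horizontal distance between check_module and throttle_top below 0.004 m and z of check_module in the frame of throttle_top between -0.003 and 0.002 m and contact force between check_module and the fingers below 0.1 N and linear speed of check_module below 0.02 m/s), for 0.2 s.
At the end, for the whole second after the job is handed in: Both modules stacked on the open station: within 4 mm, 0.08 rad and 2 mm of fully down, level, untouched. The valve held still in the fingers, underside 6 to 18 mm above the check module's top, within 5 mm and 0.08 rad of it, level within 0.06 rad, touching no module nor the manifold (horizontal distance between throttle_module and station below 0.004 m and z of throttle_module in the frame of station between -0.003 and 0.002 m and angle between the x axis of each of throttle_module, check_module, valve and the x axis of manifold, either way round below 0.08 rad and angle between each of throttle_module, check_module's own z axis and vertical below 0.04 rad and horizontal distance between check_module and throttle_top below 0.004 m and z of check_module in the frame of throttle_top between -0.003 and 0.002 m and horizontal distance between valve and check_top below 0.005 m and z of valve in the frame of check_top between 0.006 and 0.018 m and angle between valve's own z axis and vertical below 0.06 rad and linear speed of valve below 0.02 m/s and contact force between valve and the fingers above 1 N and contact force between each of valve, the arm, the fingers and check_module below 0.1 N and contact force between each of valve, the arm, the fingers and throttle_module below 0.1 N and contact force between valve and manifold below 0.1 N and contact force between valve and finished_stack below 0.1 N); the arm keeps its last pose, push and grip.
It fails at once if the finished stack is bumped (more than 4 N) (contact force between finished_stack and anything else above 4 N).
It fails at once if a module is dropped onto the station or the column instead of being lowered ((horizontal distance between throttle_module and station below 0.02 m and z of throttle_module in the frame of station below 0.012 m and linear speed of throttle_module above 0.4 m/s) or (horizontal distance between check_module and station below 0.02 m and z of check_module in the frame of station below 0.052 m and linear speed of check_module above 0.4 m/s)).
It fails at once if the bolt tray, the hex key or the transport cover is moved more than 3 cm (distance of any of bolt_tray, hex_key, transport_cover from where it was at the start of the episode above 0.03 m).
It also fails if it takes over 69 s, if anything falls off the work surface, if the arm or the gripper's body presses on something with over 40 N, if the wrist force passes 120 N, or if a joint passes its speed limit or range.

## Working session

There is one attempt and no reset: what is moved stays moved. The work goes in short steps, Python scripts to look and compute and a tool call to move; the robot and the scene stay as the last step left them, time stands still between calls to the robot, and variables do not carry over. Pictures are saved under pics/ and viewed, and the job is handed in when it is done.

Besides the shell and the picture viewer there is one more tool, called as name(argument=value, ...), one argument or row to a line, values as JSON. move_arm: Moves the arm, as the interface text tells. Its arguments: {"type":"object","properties":{"increments":{"type":"array"}},"required":["increments"]}

```bash
ls; mkdir -p pics; python3 - <<'E'
from plant import *
import cv2,numpy as np
np.set_printoptions(precision=4,suppress=True)
s=state();print(s)
for n in("scene","side","wrist"):
    cv2.imwrite(f"pics/{n}0.png",read_camera(n)); print(n,camera_info(n))
E
```

```text
pics
{'t': 0.0, 'q': array([ 1.033 ,  0.3992,  0.045 ,  1.5379, -0.0187,  1.2069, -0.0507]), 'joint_vel': array([ 0.0014, -0.0016,  0.0003,  0.0002,  0.0013,  0.0006,  0.001 ]), 'effort': array([ -0.0004, -47.5128,   1.3646, -25.4223,   0.0116,   0.0093,
         0.    ]), 'tcp_pos': array([ 0.2759, -0.5878,  0.2302]), 'tcp_rot': array([ 0.976 ,  0.2177, -0.0003, -0.001 ]), 'contact_force': array([1.0862, 0.5957, 0.5655]), 'torque': array([ 0.0213, -0.011 ,  0.0186]), 'grip_width': 1.0047368881922842}
scene {'camera_matrix': array([[506.7608,   0.    , 312.8165],
       [  0.    , 506.7608, 239.085 ],
       [  0.    ,   0.    ,   1.    ]]), 'pose': array([[-0.6417, -0.5091,  0.5735, -0.1438],
       [-0.7669,  0.415 , -0.4896,  0.5639],
       [ 0.0112, -0.754 , -0.6568,  0.845 ],
       [ 0.    ,  0.    ,  0.    ,  1.    ]])}
side {'camera_matrix': array([[509.3472,   0.    , 320.2333],
       [  0.    , 509.3472, 237.6309],
       [  0.    ,   0.    ,   1.    ]]), 'pose': array([[-0.9934, -0.0318,  0.1101,  0.3737],
       [-0.1133,  0.4172, -0.9017,  1.1843],
       [-0.0172, -0.9082, -0.4181,  0.5967],
       [ 0.    ,  0.    ,  0.    ,  1.    ]])}
wrist {'camera_matrix': array([[411.1634,   0.    , 319.9555],
       [  0.    , 411.1634, 246.7791],
       [  0.    ,   0.    ,   1.    ]]), 'tool_from_camera': array([[ 0.0002, -0.9556, -0.2947,  0.0765],
       [ 1.    ,  0.    ,  0.0006, -0.0006],
       [-0.0006, -0.2947,  0.9556, -0.1421],
       [ 0.    ,  0.    ,  0.    ,  1.    ]])}
```

View pics/scene0.png

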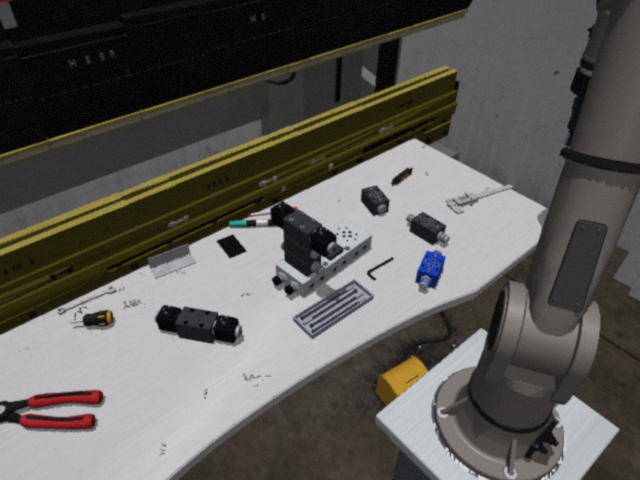

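View pics/side0.png

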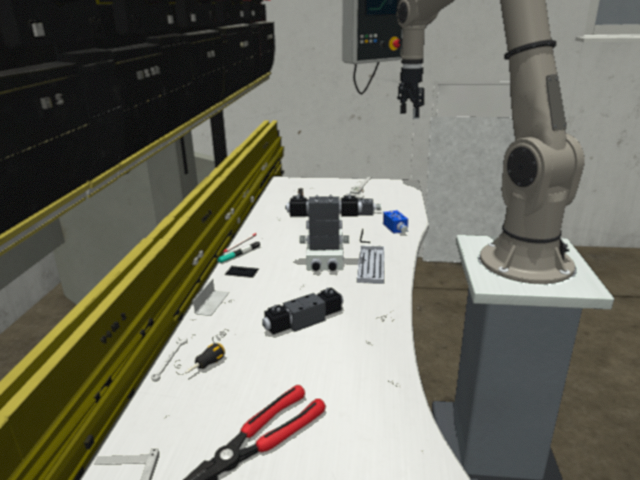

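View pics/wrist0.png

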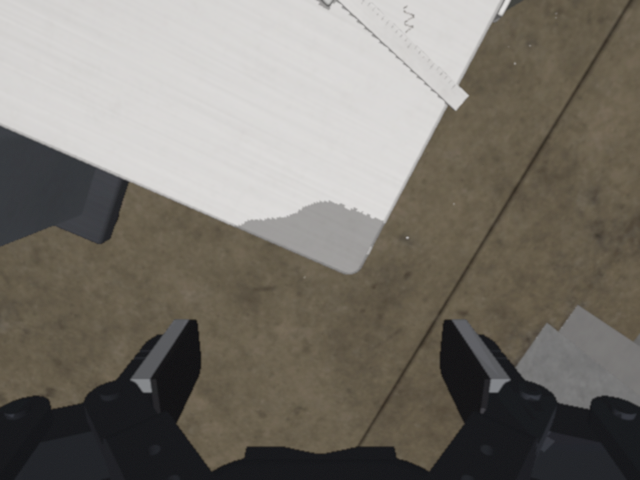

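The throttle candidates in the scene image are the dark one with round knobs at (428,228) and the blue look-alike at (430,268). The dark one fits the description. The check module is at about (375,200), the valve at (200,323), and the open station is at the right end of the manifold, near (350,237).

```bash
cat > h.py <<'E'
from plant import *
import cv2,numpy as np
from scipy.spatial.transform import Rotation as R
np.set_printoptions(precision=4,suppress=True)
def campose(n,s=None):
    c=camera_info(n);K=c["camera_matrix"]
    if n!="wrist": return K,c["pose"]
    s=s or state();T=np.eye(4);T[:3,:3]=R.from_quat(s["tcp_rot"]).as_matrix();T[:3,3]=s["tcp_pos"]
    return K,T@c["tool_from_camera"]
def ray(K,P,px,z):
    px=np.atleast_2d(px).astype(float)
    d=np.c_[(px[:,0]-K[0,2])/K[0,0],(px[:,1]-K[1,2])/K[1,1],np.ones(len(px))]@P[:3,:3].T
    o=P[:3,3];return o+d*((z-o[2])/d[:,2])[:,None]
def proj(K,P,X):
    X=(np.atleast_2d(X)-P[:3,3])@P[:3,:3];u=X@K.T;return u[:,:2]/u[:,2:]
E
python3 - <<'E'
from h import *
im=read_camera("scene");read_camera("side")
K,P=campose("scene")
for n in("manifold","finished_stack","throttle_module","check_module","valve","bolt_tray","hex_key","transport_cover"):
  for cam in("scene","side"):
    K,P=campose(cam)
    for d in masks_of(cam,n)[:4]:
        ys,xs=np.nonzero(d["pixels"]);c=[xs.mean(),ys.mean()]
        print(n,cam,round(d["p"],2),[int(v) for v in d["box"]],ray(K,P,c,.02)[0][:2])
cv2.imwrite("pics/crop1.png",cv2.resize(im[170:350,240:480],None,fx=3.3,fy=3.3,interpolation=cv2.INTER_CUBIC))
print(state()["t"])
E
```

```text
manifold scene 0.84 [269, 202, 372, 297] [ 0.5475 -0.028 ]
manifold side 0.68 [358, 196, 382, 217] [ 0.4012 -0.3   ]
manifold side 0.67 [286, 194, 361, 270] [ 0.5225 -0.1287]
finished_stack scene 0.96 [271, 201, 336, 277] [ 0.5931 -0.0304]
finished_stack scene 0.48 [359, 186, 392, 214] [ 0.594 -0.284]
finished_stack side 0.78 [286, 193, 361, 250] [ 0.5304 -0.1977]
finished_stack side 0.24 [262, 287, 343, 334] [0.5203 0.3024]
throttle_module scene 0.84 [407, 214, 450, 246] [ 0.4237 -0.3031]
throttle_module scene 0.77 [413, 249, 445, 291] [ 0.3222 -0.1924]
throttle_module scene 0.46 [269, 200, 370, 296] [ 0.5469 -0.0284]
throttle_module side 0.79 [382, 209, 409, 232] [ 0.3218 -0.1895]
throttle_module side 0.73 [358, 195, 382, 214] [ 0.4026 -0.3012]
check_module scene 0.63 [360, 189, 388, 216] [ 0.5928 -0.2815]
check_module scene 0.59 [217, 236, 247, 260] [0.6814 0.1204]
valve scene 0.78 [154, 305, 241, 343] [0.521  0.3071]
valve scene 0.65 [360, 188, 388, 214] [ 0.5932 -0.2835]
valve side 0.68 [264, 284, 341, 333] [0.5212 0.3041]
bolt_tray scene 0.74 [291, 279, 372, 339] [0.3762 0.0619]
bolt_tray side 0.97 [356, 245, 385, 284] [0.386  0.0811]
hex_key scene 0.57 [367, 258, 390, 279] [ 0.4012 -0.0968]
transport_cover scene 0.69 [218, 237, 243, 257] [0.6848 0.1211]
transport_cover side 0.7 [284, 191, 362, 270] [ 0.5222 -0.1289]
transport_cover side 0.68 [226, 265, 259, 275] [0.6915 0.1442]
1.05
```

View pics/crop1.png

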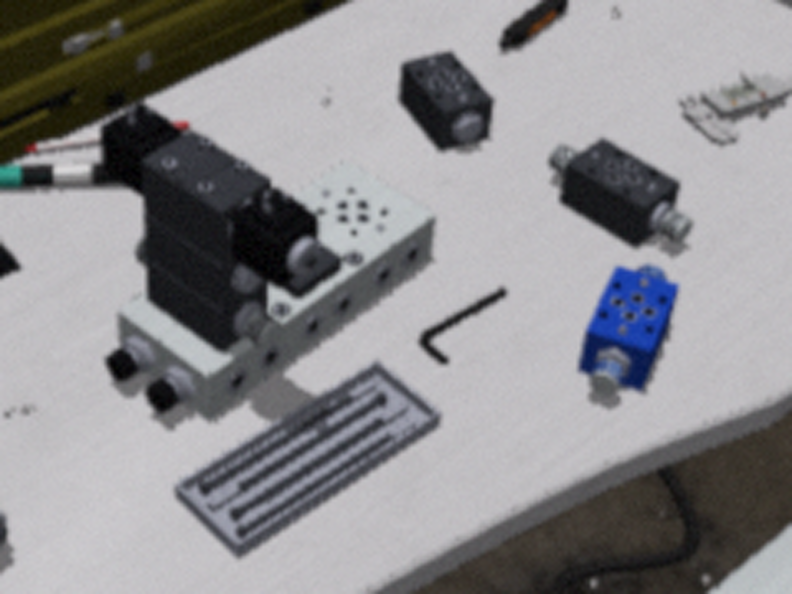

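```bash
cat >> h.py <<'E'
def plan(pos,yaw):
    s=state();M=R.from_quat(s["tcp_rot"])
    Rt=R.from_matrix(np.array([[np.cos(yaw),np.sin(yaw),0],[np.sin(yaw),-np.cos(yaw),0],[0,0,-1.]]))
    d=M.inv().apply(np.array(pos)-s["tcp_pos"]);w=(M.inv()*Rt).as_rotvec()
    print("t",s["t"],"tcp",s["tcp_pos"],"shift",d,"turn",w,"rows",np.linalg.norm(d)/.0417,np.degrees(np.linalg.norm(w))/7.16)
    return d,w
E
python3 -c "
from h import *
plan([.43,-.2,.31],0)"
```

```text
t 1.05 tcp [ 0.2762 -0.5884  0.2314] shift [ 0.3043 -0.2863 -0.0787] turn [ 0.0001 -0.      0.4389] rows 10.194728079543768 3.5122452939882542
```

move_arm(
  increments=[
    [0.015,-0.014,-0.004,0,0,0.02,1],
    [0.045,-0.042,-0.012,0,0,0.07,1],
    [0.076,-0.071,-0.02,0,0,0.12,1],
    [0.106,-0.1,-0.028,0,0,0.16,1],
    [0.137,-0.128,-0.035,0,0,0.2,1],
    [0.167,-0.157,-0.043,0,0,0.25,1],
    [0.198,-0.186,-0.051,0,0,0.29,1],
    [0.228,-0.214,-0.059,0,0,0.34,1],
    [0.258,-0.243,-0.067,0,0,0.38,1],
    [0.284,-0.268,-0.074,0,0,0.42,1],
    [0.304,-0.286,-0.079,0,0,0.439,1],
    [0.304,-0.286,-0.079,0,0,0.439,1],
  ],
)

```text
t: 2.05
tcp_pos: [0.4334, -0.1932, 0.3121]
tcp_rot: [1.0, 0.006, 0.002, -0.001]
contact_force: [-0.1, 0.4, -1.1]
grip_width: 1.001
```

```bash
python3 - <<'E'
from h import *
s=state();print(s['t'],s['tcp_pos'],s['tcp_rot'],s['joint_vel'],s['q'])
np.savez("w1.npz",pos=s['tcp_pos'],rot=s['tcp_rot'])
cv2.imwrite("pics/w1.png",read_camera("wrist"))
E
```

```text
2.05 [ 0.4334 -0.1932  0.3121] [ 1.      0.0056  0.0023 -0.0008] [ 0.0475  0.0188  0.0937  0.0113  0.0645 -0.0079  0.0912] [ 0.5209  0.028  -0.1937  1.8171  0.0026  1.2932 -1.2332]
```

View pics/w1.png

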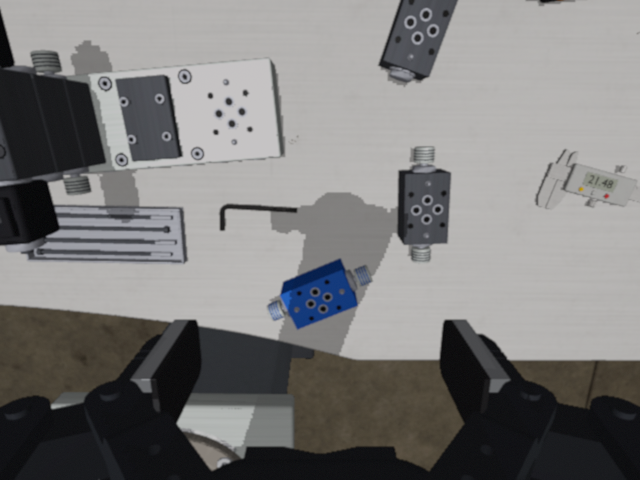

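Wrist picture: dark throttle with round ribbed knobs at (424,205), blue look-alike at (320,293), check module partly cut off at (418,35), and the open station at about (229,107). Next I'll rectify to the top planes to measure.

```bash
cat >> h.py <<'E'
def rectify(im,K,P,x0,x1,y0,y1,z,sc=3000):
    # out: up = +x world, left=+y ; px = (y1-y)*sc, (x1-x)*sc
    W=np.array([[x1,y1,z],[x1,y0,z],[x0,y0,z],[x0,y1,z]])
    w,h=int((y1-y0)*sc),int((x1-x0)*sc)
    H=cv2.getPerspectiveTransform(proj(K,P,W).astype(np.float32),np.float32([[0,0],[w,0],[w,h],[0,h]]))
    return cv2.warpPerspective(im,H,(w,h),flags=cv2.INTER_CUBIC)
E
python3 - <<'E'
from h import *
d=np.load("w1.npz");s=dict(tcp_pos=d['pos'],tcp_rot=d['rot'])
K,P=campose("wrist",s);im=cv2.imread("pics/w1.png")
print(P[:3,3])
for n,px in dict(thr=[424,205],st=[229,107],chk=[420,35]).items(): print(n,ray(K,P,px,.04))
a=rectify(im,K,P,.36,.48,-.36,-.24,.04,4000)
b=rectify(im,K,P,.44,.6,-.2,-.04,.045,3000)
c=np.zeros((480,960,3),np.uint8);c[:,:480]=a;c[:,480:]=b
cv2.imwrite("pics/r1.png",cv2.resize(c,(800,400),interpolation=cv2.INTER_AREA))
E
```

```text
[ 0.5089 -0.1915  0.4546]
thr [[ 0.4291 -0.2984  0.04  ]]
st [[ 0.5218 -0.1041  0.04  ]]
chk [[ 0.5859 -0.2814  0.04  ]]Traceback (most recent call last):
  File "<stdin>", line 8, in <module>
ValueError: could not broadcast input array from shape (479,480,3) into shape (480,480,3)
```

```bash
sed -i 's/w,h=int((y1-y0)\*sc),int((x1-x0)\*sc)/w,h=round((y1-y0)*sc),round((x1-x0)*sc)/' h.py
python3 - <<'E'
from h import *
d=np.load("w1.npz");s=dict(tcp_pos=d['pos'],tcp_rot=d['rot'])
K,P=campose("wrist",s);im=cv2.imread("pics/w1.png")
a=rectify(im,K,P,.37,.48,-.35,-.25,.04,4000)
b=rectify(im,K,P,.46,.57,-.2,-.1+.04,.045,4000)
a=cv2.copyMakeBorder(a,0,0,0,0,cv2.BORDER_CONSTANT)
c=np.hstack([a[:,:],b[:,:400]]) 
cv2.imwrite("pics/r1.png",c);print(c.shape)
cv2.imwrite("pics/r1b.png",b)
E
```

```text
(440, 800, 3)
```

View pics/r1.png

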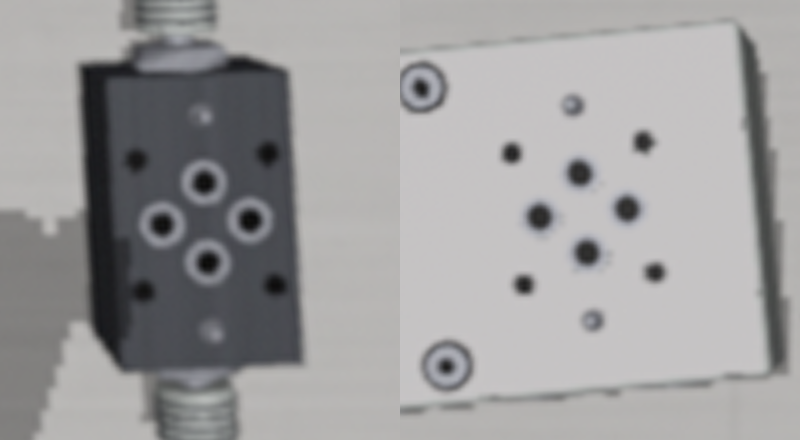

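View pics/r1b.png

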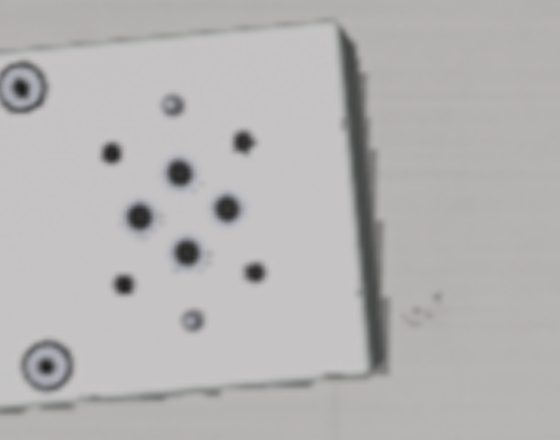

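```bash
python3 -c "
from h import *
plan([.4244,-.3015,.15],.051)"
```

```text
t 2.1 tcp [ 0.4317 -0.197   0.3114] shift [-0.0084  0.1044  0.1614] turn [ 0.0006 -0.0024 -0.0436] rows 4.6137617953956145 0.34938659954908274
```

move_arm(
  increments=[
    [-0.001,0.01,0.016,0,0,-0.005,1],
    [-0.002,0.029,0.047,0,0,-0.015,1],
    [-0.003,0.052,0.082,0,0,-0.026,1],
    [-0.004,0.074,0.117,0,0,-0.037,1],
    [-0.005,0.092,0.145,0,0,-0.047,1],
    [-0.0056,0.1015,0.16,0,0,-0.051,1],
    [-0.0056,0.1015,0.16,0,0,-0.051,1],
    [-0.0056,0.1015,0.16,0,0,-0.051,1],
  ],
)

```text
t: 2.77
tcp_pos: [0.4229, -0.3028, 0.1496]
tcp_rot: [1.0, 0.024, -0.001, -0.0]
contact_force: [0.6, 0.5, 0.4]
grip_width: 1.0
```

```bash
cat >> h.py <<'E'
def shot(tag,z,x0,x1,y0,y1,sc=4000):
    s=state();im=read_camera("wrist");K,P=campose("wrist",s)
    np.savez(tag+".npz",pos=s['tcp_pos'],rot=s['tcp_rot']);cv2.imwrite(f"pics/{tag}.png",im)
    cv2.imwrite(f"pics/{tag}r.png",rectify(im,K,P,x0,x1,y0,y1,z,sc))
    print(s['t'],s['tcp_pos'],s['tcp_rot'],"yaw",2*np.arctan2(s['tcp_rot'][1],s['tcp_rot'][0]),"vel",np.abs(s['joint_vel']).max())
E
python3 - <<'E'
from h import *
shot("w2",.04,.37,.50,-.38,-.22)
E
```

```text
2.7667 [ 0.4229 -0.3028  0.1496] [ 0.9997  0.024  -0.001  -0.0005] yaw 0.04790685547922338 vel 0.04112172687778239
```

View pics/w2.png

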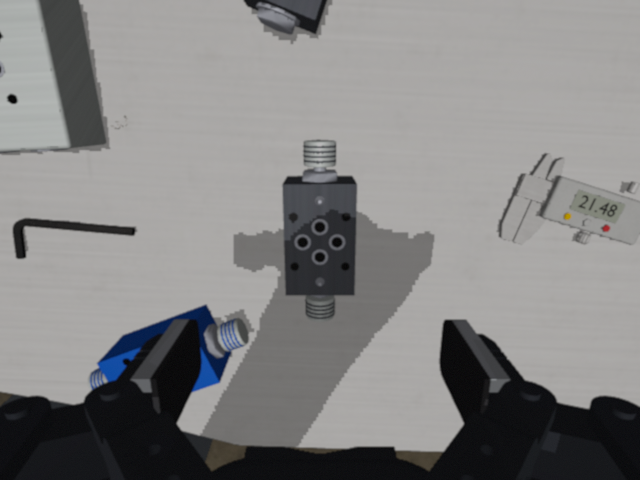

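View pics/w2r.png

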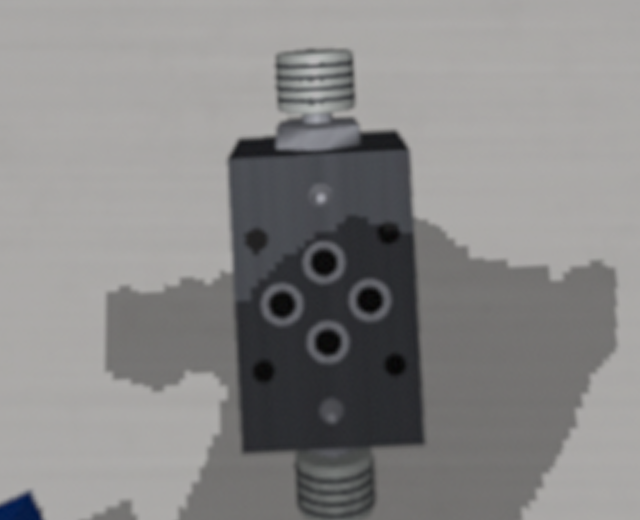

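```bash
python3 -c "
from h import *
plan([.4244,-.3015,.006],.053)"
```

```text
t 2.8167 tcp [ 0.4243 -0.3023  0.1509] shift [ 0.0001 -0.0009  0.1449] turn [ 0.0002 -0.0004 -0.0033] rows 3.4749156959044334 0.02682653986014109
```

move_arm(
  increments=[
    [0,0,0.02,0,0,-0.003,1],
    [0,-0.001,0.055,0,0,-0.003,1],
    [0,-0.001,0.09,0,0,-0.003,1],
    [0,-0.001,0.118,0,0,-0.003,1],
    [0,-0.001,0.135,0,0,-0.003,1],
    [0,-0.001,0.143,0,0,-0.003,1],
    [0,-0.001,0.143,0,0,-0.003,1],
    [0,-0.001,0.143,0,0,-0.003,0],
    [0,-0.001,0.143,0,0,-0.003,-1],
    [0,-0.001,0.143,0,0,-0.003,-1],
    [0,-0.001,0.143,0,0,-0.003,-1],
    [0,-0.001,0.143,0,0,-0.003,-1],
  ],
)

```text
t: 3.82
tcp_pos: [0.4256, -0.3019, 0.0092]
tcp_rot: [1.0, 0.027, 0.002, 0.001]
contact_force: [-0.3, 0.5, 4.6]
grip_width: 0.528
```

move_arm(
  increments=[
    [0,0,0,0,0,0,-1],
    [0,0,0,0,0,0,-1],
    [0,0,0,0,0,0,-1],
  ],
)

```text
t: 4.07
tcp_pos: [0.4257, -0.3018, 0.0093]
tcp_rot: [1.0, 0.027, 0.002, 0.001]
contact_force: [0.3, -1.1, 6.2]
grip_width: 0.532
```

move_arm(
  increments=[
    [0,0,-0.005,0,0,0,-1],
    [0,0,-0.02,0,0,0,-1],
    [0,0,-0.05,0,0,0,-1],
    [0,0,-0.085,0,0,0,-1],
    [0,0,-0.115,0,0,0,-1],
    [0,0,-0.13,0,0,0,-1],
    [0,0,-0.13,0,0,0,-1],
    [0,0,-0.13,0,0,0,-1],
  ],
)

```text
t: 4.73
tcp_pos: [0.424, -0.3008, 0.1377]
tcp_rot: [1.0, 0.027, 0.0, 0.0]
contact_force: [-1.4, 1.0, -4.2]
grip_width: 0.528
```

```bash
python3 -c "
from h import *
shot('w3',.04,.37,.50,-.38,-.22)
plan([.518,-.1058,.13],.089);print(state()['contact_force'])"
```

```text
4.7333 [ 0.424  -0.3008  0.1377] [0.9996 0.0269 0.0004 0.0003] yaw 0.05380996260584152 vel 0.03992648809779035
t 4.7833 tcp [ 0.4231 -0.3002  0.1364] shift [ 0.1053 -0.189   0.0064] turn [-0.0011  0.0017 -0.035 ] rows 5.190125600473134 0.2809219026261089
[-0.6458  0.9858 -4.5998]
```

View pics/w3.png

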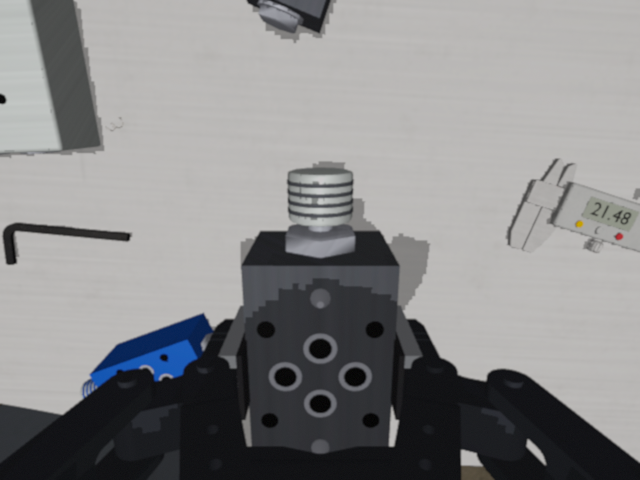

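```bash
python3 - <<'E'
from h import *
# model from rectified w2r: world px -> relative coordinates in module frame (yaw .053), mean center
c=np.array([[324,263],[370,300],[328,343],[282,304],[256,240],[388,233],[395,365],[264,372]],float)
x=.5-c[:,1]/4000;y=-.22-c[:,0]/4000
r=np.c_[x-.4244,y+.3015];a=.053
m=np.c_[r@[np.cos(a),np.sin(a)],r@[-np.sin(a),np.cos(a)],np.zeros(8)];print(m*1000)
i=np.array([[320,349],[355,376],[320,404],[285,377],[265,329],[375,329],[371,420],[270,421]],float)
K,_=campose("scene");info=camera_info("wrist");K=info["camera_matrix"];T=info["tool_from_camera"]
ok,rv,tv=cv2.solvePnP(m,i,K,None)
X=T[:3,:3]@tv[:,0]+T[:3,3];Rm=T[:3,:3]@cv2.Rodrigues(rv)[0]
print("center top in tool",X,"\n",Rm, (cv2.projectPoints(m,rv,tv,K,None)[0][:,0]-i).round(1).tolist())
E
```

```text
[[  9.8627  -0.0225   0.    ]
 [  0.0164 -11.0163   0.    ]
 [-10.1622   0.0384   0.    ]
 [  0.1833  11.0057   0.    ]
 [ 16.5052  16.649    0.    ]
 [ 16.5045 -16.3974   0.    ]
 [-16.5418 -16.3967   0.    ]
 [-16.5545  16.4      0.    ]]
center top in tool [-0.0005 -0.0009 -0.0312] 
 [[ 1.     -0.0014  0.0007]
 [-0.0014 -0.9999  0.0101]
 [ 0.0007 -0.0101 -0.9999]] [[0.3, -0.3], [0.5, 0.3], [0.2, -0.0], [0.0, -0.7], [-0.2, 0.6], [-0.4, -0.1], [-0.2, 0.1], [-0.3, 0.0]]
```

move_arm(
  increments=[
    [0.008,-0.014,0,0,0,-0.003,-1],
    [0.025,-0.045,0,0,0,-0.009,-1],
    [0.043,-0.078,0,0,0,-0.015,-1],
    [0.061,-0.111,0,0,0,-0.021,-1],
    [0.079,-0.143,0,0,0,-0.027,-1],
    [0.094,-0.17,0.002,0,0,-0.032,-1],
    [0.102,-0.184,0.006,0,0,-0.035,-1],
    [0.105,-0.189,0.01,0,0,-0.036,-1],
    [0.105,-0.189,0.012,0,0,-0.036,-1],
    [0.105,-0.189,0.012,0,0,-0.036,-1],
    [0.105,-0.189,0.012,0,0,-0.036,-1],
  ],
)

```text
t: 5.7
tcp_pos: [0.5173, -0.1086, 0.1242]
tcp_rot: [0.999, 0.043, -0.001, 0.0]
contact_force: [0.5, -0.7, -3.6]
grip_width: 0.531
```

```bash
python3 -c "
from h import *
shot('w4',.045,.45,.58,-.2,-.04)
plan([.5175,-.106,.075],.089);print(state()['contact_force'])"
```

```text
5.7 [ 0.5173 -0.1086  0.1242] [ 0.9991  0.0434 -0.0014  0.0004] yaw 0.08682797323673842 vel 0.012917553658397017
t 5.75 tcp [ 0.5177 -0.1087  0.1247] shift [ 0.0001 -0.0027  0.0497] turn [ 0.0007  0.0018 -0.0025] rows 1.1929000194500579 0.025092483536110297
[-0.8946 -0.4873 -2.6189]
```

View pics/w4.png

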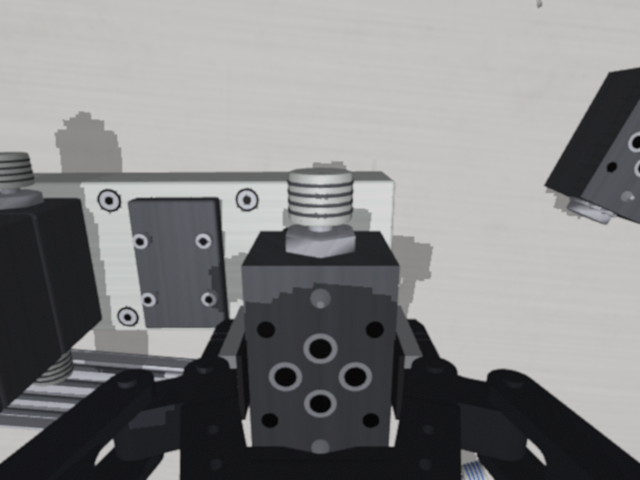

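move_arm(
  increments=[
    [0,-0.001,0.012,0,0.001,-0.002,-1],
    [0,-0.0025,0.03,0,0.001,-0.002,-1],
    [0,-0.0025,0.045,0,0.001,-0.002,-1],
    [0,-0.0025,0.053,0,0.001,-0.002,-1],
    [0,-0.0025,0.056,0,0.001,-0.002,-1],
    [0,-0.0025,0.059,0,0.001,-0.002,-1],
    [0,-0.0025,0.062,0,0.001,-0.002,-1],
    [0,-0.0025,0.065,0,0.001,-0.002,-1],
    [0,-0.0025,0.067,0,0.001,-0.002,-1],
    [0,-0.0025,0.067,0,0.001,-0.002,-1],
  ],
)

```text
t: 6.58
tcp_pos: [0.5186, -0.104, 0.0583]
tcp_rot: [0.999, 0.046, 0.0, 0.0]
contact_force: [-0.2, 0.9, -3.2]
grip_width: 0.526
```

```bash
python3 -c "
from h import *
plan([.5175,-.106,.054],.089);print(state()['contact_force'],state()['torque'])"
```

```text
t 6.5833 tcp [ 0.5186 -0.104   0.0583] shift [-0.0013  0.0018  0.0043] turn [ 0.0001 -0.0009  0.0029] rows 0.11556940599593686 0.024394250790937752
[-0.241   0.9238 -3.2317] [-0.0352 -0.0075 -0.0086]
```

move_arm(
  increments=[
    [-0.001,0.0015,0.001,0,0,0.002,-1],
    [-0.001,0.0015,0.002,0,0,0.002,-1],
    [-0.001,0.0015,0.003,0,0,0.002,-1],
  ],
)

```text
t: 6.83
tcp_pos: [0.5179, -0.1058, 0.0554]
tcp_rot: [0.999, 0.045, 0.001, 0.0]
contact_force: [0.7, 0.7, -2.4]
grip_width: 0.528
```

move_arm(
  increments=[
    [0,0,0.001,0,0,0,-1],
    [0,0,0.002,0,0,0,-1],
    [0,0,0.003,0,0,0,-1],
  ],
)

```text
t: 7.08
tcp_pos: [0.5179, -0.1057, 0.0542]
tcp_rot: [0.999, 0.045, 0.0, 0.0]
contact_force: [-8.5, 1.4, 20.9]
grip_width: 0.527
```

move_arm(
  increments=[
    [0,0,-0.001,0,0,0,-1],
    [0,0,-0.001,0,0,0,0.1],
    [0,0,-0.001,0,0,0,0.3],
    [0,0,-0.001,0,0,0,0.4],
    [0,0,-0.001,0,0,0,0.4],
    [0,0,-0.001,0,0,0,0.4],
  ],
)

```text
t: 7.58
tcp_pos: [0.5179, -0.1056, 0.0533]
tcp_rot: [0.999, 0.045, 0.001, 0.0]
contact_force: [1.0, -0.3, -0.6]
grip_width: 0.701
```

```bash
python3 -c "
from h import *
shot('w5',.085,.45,.58,-.2,-.04)
plan([.5175,-.106,.054],.089);print(state()['contact_force'],state()['grip_width'])"
```

```text
7.5833 [ 0.5179 -0.1056  0.0533] [0.999  0.0449 0.0006 0.    ] yaw 0.08986706575247794 vel 0.0021074538372777307
t 7.6333 tcp [ 0.5178 -0.1056  0.0532] shift [-0.0004  0.0004 -0.0008] turn [ 0.     -0.0011  0.0008] rows 0.0227002682278333 0.010706941418685422
[-0.2831  0.5641 -0.0298] 0.6984991448386892
```

View pics/w5.png

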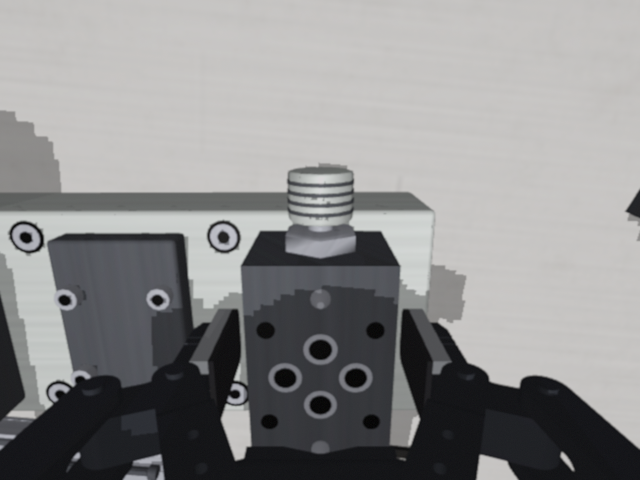

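move_arm(
  increments=[
    [0,0,-0.01,0,0,0,0.4],
    [0,0,-0.03,0,0,0,0.4],
    [0,0,-0.06,0,0,0,0.4],
    [0,0,-0.09,0,0,0,0.8],
    [0,0,-0.11,0,0,0,1],
    [0,0,-0.12,0,0,0,1],
  ],
)

```text
t: 8.13
tcp_pos: [0.5196, -0.1058, 0.1772]
tcp_rot: [0.999, 0.045, 0.003, 0.001]
contact_force: [0.5, -0.1, -0.3]
grip_width: 1.003
```

```bash
python3 -c "
from h import *
plan([.585,-.28,.175],-.3)"
```

```text
t 8.1333 tcp [ 0.5196 -0.1058  0.1772] shift [0.0495 0.1794 0.0028] turn [ 0.0004 -0.0071  0.3899] rows 4.462879409002648 3.120273479924281
```

move_arm(
  increments=[
    [0.004,0.014,0,0,0,0.03,1],
    [0.012,0.042,0,0,0,0.09,1],
    [0.02,0.075,0,0,0,0.16,1],
    [0.03,0.108,0,0,0,0.23,1],
    [0.038,0.14,0,0,0,0.3,1],
    [0.045,0.164,0,0,0,0.355,1],
    [0.049,0.177,0,0,0,0.38,1],
    [0.05,0.18,0,0,0,0.39,1],
    [0.05,0.18,0,0,0,0.39,1],
    [0.05,0.18,0,0,0,0.39,1],
  ],
)

```text
t: 8.97
tcp_pos: [0.5829, -0.2794, 0.172]
tcp_rot: [0.989, -0.149, -0.001, -0.001]
contact_force: [0.5, -0.3, 0.2]
grip_width: 1.001
```

```bash
python3 -c "
from h import *
shot('w6',.04,.54,.66,-.36,-.22)
"
```

```text
8.9667 [ 0.5829 -0.2794  0.172 ] [ 0.9888 -0.1492 -0.0007 -0.0007] yaw -0.29942364257455656 vel 0.01867850216084688
```

View pics/w6.png

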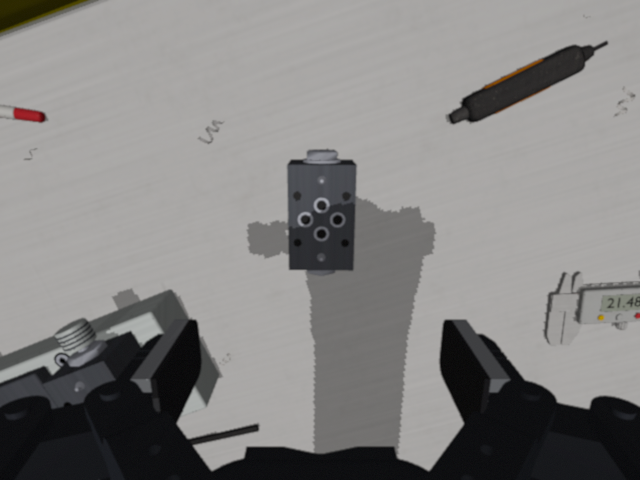

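View pics/w6r.png

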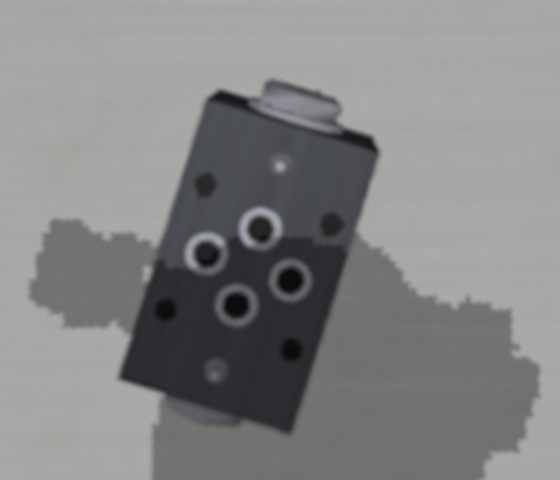

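```bash
python3 -c "
from h import *
plan([.5933,-.282,.006],-.305)"
```

```text
t 9.0167 tcp [ 0.5832 -0.2788  0.1725] shift [0.0108 0.0003 0.1665] turn [-0.0013  0.001   0.0066] rows 4.00025096550988 0.054596810950390415
```

move_arm(
  increments=[
    [0.002,0,0.02,0,0,0.003,1],
    [0.006,0,0.055,0,0,0.006,1],
    [0.009,0,0.09,0,0,0.006,1],
    [0.0105,0,0.12,0,0,0.006,1],
    [0.0105,0,0.145,0,0,0.006,1],
    [0.0105,0,0.16,0,0,0.006,1],
    [0.0105,0,0.1655,0,0,0.006,1],
    [0.0105,0,0.1655,0,0,0.006,1],
    [0.0105,0,0.1655,0,0,0.006,0.3],
    [0.0105,0,0.1655,0,0,0.006,-1],
    [0.0105,0,0.1655,0,0,0.006,-1],
    [0.0105,0,0.1655,0,0,0.006,-1],
  ],
)

```text
t: 10.02
tcp_pos: [0.5952, -0.2838, 0.0098]
tcp_rot: [0.988, -0.152, 0.002, 0.0]
contact_force: [-0.3, -0.8, -2.7]
grip_width: 0.527
```

move_arm(
  increments=[
    [0,0,0,0,0,0,-1],
    [0,0,0,0,0,0,-1],
    [0,0,0,0,0,0,-1],
    [0,0,0,0,0,0,-1],
  ],
)

```text
t: 10.35
tcp_pos: [0.5952, -0.2838, 0.0098]
tcp_rot: [0.988, -0.152, 0.002, 0.0]
contact_force: [-0.5, 1.2, 6.3]
grip_width: 0.53
```

move_arm(
  increments=[
    [0,0,-0.005,0,0,0,-1],
    [0,0,-0.02,0,0,0,-1],
    [0,0,-0.05,0,0,0,-1],
    [0,0,-0.09,0,0,0,-1],
    [0,0,-0.13,0,0,0,-1],
    [0,0,-0.155,0,0,0,-1],
    [0,0,-0.165,0,0,0,-1],
    [0,0,-0.165,0,0,0,-1],
    [0,0,-0.165,0,0,0,-1],
  ],
)

```text
t: 11.1
tcp_pos: [0.5924, -0.2831, 0.1711]
tcp_rot: [0.988, -0.153, -0.001, -0.0]
contact_force: [-0.4, -0.2, -4.3]
grip_width: 0.53
```

```bash
cat >> h.py <<'E'
MOD=np.array([[10,0],[0,-11],[-10,0],[0,11],[16.5,16.5],[16.5,-16.5],[-16.5,-16.5],[-16.5,16.5]])/1000
MOD=np.c_[MOD,np.zeros(8)]
def inhand(im,guess):
    g=cv2.cvtColor(im,cv2.COLOR_BGR2GRAY);i=[]
    for p in guess:
        r=9;x,y=p;w=255-g[y-r:y+r+1,x-r:x+r+1].astype(float)
        w=np.clip(w-(w.max()-22),0,None);Y,X=np.mgrid[-r:r+1,-r:r+1];i.append([x+(w*X).sum()/w.sum(),y+(w*Y).sum()/w.sum()])
    return pnp(np.array(i))
def pnp(i,m=MOD):
    info=camera_info("wrist");K=info["camera_matrix"];T=info["tool_from_camera"]
    ok,rv,tv=cv2.solvePnP(m,np.array(i,float),K,None)
    X=T[:3,:3]@tv[:,0]+T[:3,3];Rm=T[:3,:3]@cv2.Rodrigues(rv)[0]
    e=(cv2.projectPoints(m,rv,tv,K,None)[0][:,0]-i)
    print("top in tool",X,"x axis",Rm[:,0],"z axis",Rm[:,2],"rms px",np.sqrt((e**2).mean()));return X,Rm
E
python3 -c "
from h import *
shot('w7',.04,.54,.66,-.36,-.22)
plan([.5175,-.1055,.175],.089)
g=[(320,349),(355,376),(320,404),(285,377),(265,329),(375,329),(371,420),(270,421)]
inhand(cv2.imread('pics/w5.png'),g);inhand(cv2.imread('pics/w7.png'),g)"
```

```text
11.1 [ 0.5924 -0.2831  0.1711] [ 0.9883 -0.1525 -0.001  -0.0004] yaw -0.3062042704974869 vel 0.03312840113865103
t 11.15 tcp [ 0.5916 -0.2827  0.1698] shift [-0.1241 -0.1467 -0.0045] turn [-0.0016  0.0044 -0.395 ] rows 4.608486997336453 3.161321873032801
top in tool [-0.0011 -0.0012 -0.0314] x axis [ 1.      0.0007 -0.0002] z axis [-0.0002  0.0009 -1.    ] rms px 0.09796781997296419
top in tool [-0.002  -0.0013 -0.0298] x axis [ 1.     -0.0005  0.0023] z axis [ 0.0023  0.0004 -1.    ] rms px 0.09687796445840471
```

View pics/w7.png

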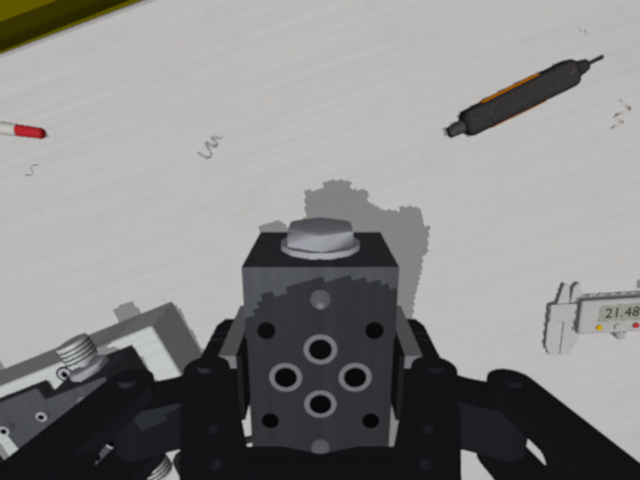

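move_arm(
  increments=[
    [-0.009,-0.011,-0.002,0,0,-0.03,-1],
    [-0.029,-0.034,-0.004,0,0,-0.09,-1],
    [-0.05,-0.06,-0.004,0,0,-0.16,-1],
    [-0.072,-0.086,-0.004,0,0,-0.23,-1],
    [-0.093,-0.111,-0.004,0,0,-0.3,-1],
    [-0.11,-0.132,-0.004,0,0,-0.355,-1],
    [-0.12,-0.143,0,0,0,-0.385,-1],
    [-0.123,-0.147,0.006,0,0,-0.396,-1],
    [-0.123,-0.147,0.015,0,0,-0.396,-1],
    [-0.123,-0.147,0.02,0,0,-0.396,-1],
    [-0.123,-0.147,0.02,0,0,-0.396,-1],
    [-0.123,-0.147,0.02,0,0,-0.396,-1],
  ],
)

```text
t: 12.15
tcp_pos: [0.5205, -0.108, 0.1518]
tcp_rot: [0.999, 0.043, -0.0, 0.0]
contact_force: [-0.3, 0.5, -4.1]
grip_width: 0.529
```

```bash
python3 -c "
from h import *
shot('w8',.085,.45,.58,-.2,-.04)
plan([.5187,-.1056,.108],.09)
g=[(320,349),(355,376),(320,404),(285,377),(265,329),(375,329),(371,420),(270,421)]
inhand(cv2.imread('pics/w8.png'),g)"
```

```text
12.15 [ 0.5205 -0.108   0.1518] [ 0.9991  0.0435 -0.0003  0.0001] yaw 0.08695987278284682 vel 0.01532715131823049
t 12.2 tcp [ 0.521  -0.1078  0.1524] shift [-0.0021 -0.0024  0.0444] turn [ 0.0003 -0.0006 -0.0027] rows 1.066247649177284 0.022107302281709432
top in tool [-0.0016 -0.0009 -0.0299] x axis [ 1.     -0.0002  0.0026] z axis [ 0.0026  0.0013 -1.    ] rms px 0.10406968387297966
```

View pics/w8.png

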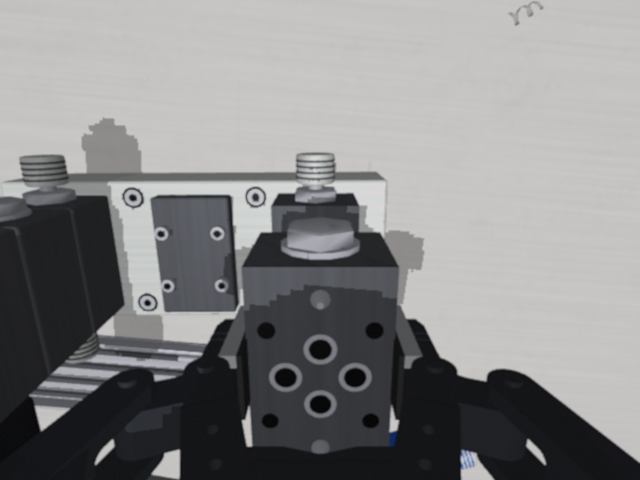

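move_arm(
  increments=[
    [-0.001,-0.001,0.01,0,0,-0.002,-1],
    [-0.002,-0.0015,0.025,0,0,-0.002,-1],
    [-0.002,-0.0015,0.037,0,0,-0.002,-1],
    [-0.002,-0.0015,0.044,0,0,-0.002,-1],
    [-0.002,-0.0015,0.044,0,0,-0.002,-1],
    [-0.002,-0.0015,0.044,0,0,-0.002,-1],
    [-0.002,-0.0015,0.044,0,0,-0.002,-1],
  ],
)

```text
t: 12.78
tcp_pos: [0.5194, -0.1051, 0.1094]
tcp_rot: [0.999, 0.046, 0.001, 0.0]
contact_force: [0.6, 0.3, -3.7]
grip_width: 0.528
```

```bash
python3 -c "
from h import *
plan([.5187,-.1056,.095],.09)
"
```

```text
t 12.7833 tcp [ 0.5194 -0.1051  0.1094] shift [-0.0008  0.0004  0.0144] turn [ 0.0005 -0.0025  0.0017] rows 0.34670506837304177 0.02459636614143096
```

move_arm(
  increments=[
    [-0.0006,0.0004,0.003,0,-0.001,0.001,-1],
    [-0.0006,0.0004,0.006,0,-0.001,0.001,-1],
    [-0.0006,0.0004,0.009,0,-0.001,0.001,-1],
    [-0.0006,0.0004,0.011,0,-0.001,0.001,-1],
    [-0.0006,0.0004,0.012,0,-0.001,0.001,-1],
    [-0.0006,0.0004,0.013,0,-0.001,0.001,-1],
  ],
)

```text
t: 13.28
tcp_pos: [0.518, -0.1054, 0.0956]
tcp_rot: [0.999, 0.045, -0.0, 0.0]
contact_force: [0.4, 0.6, -4.6]
grip_width: 0.525
```

move_arm(
  increments=[
    [0,0,0.0005,0,0,0,-1],
    [0,0,0.001,0,0,0,-1],
    [0,0,0.0015,0,0,0,-1],
    [0,0,0.0015,0,0,0,-1],
  ],
)

```text
t: 13.62
tcp_pos: [0.5181, -0.1054, 0.0949]
tcp_rot: [0.999, 0.045, 0.0, 0.0]
contact_force: [-1.7, 0.2, 0.5]
grip_width: 0.529
```

move_arm(
  increments=[
    [0,0,0.0005,0,0,0,-1],
    [0,0,0.001,0,0,0,-1],
    [0,0,0.0015,0,0,0,-1],
    [0,0,0.0015,0,0,0,-1],
  ],
)

```text
t: 13.95
tcp_pos: [0.5181, -0.1054, 0.0948]
tcp_rot: [0.999, 0.045, -0.0, 0.0]
contact_force: [-6.9, 1.2, 12.4]
grip_width: 0.529
```

move_arm(
  increments=[
    [0,0,-0.001,0,0,0,-1],
    [0,0,-0.001,0,0,0,0.1],
    [0,0,-0.001,0,0,0,0.3],
    [0,0,-0.001,0,0,0,0.4],
    [0,0,-0.001,0,0,0,0.4],
    [0,0,-0.001,0,0,0,0.4],
    [0,0,-0.001,0,0,0,0.4],
  ],
)

```text
t: 14.53
tcp_pos: [0.5182, -0.1054, 0.0937]
tcp_rot: [0.999, 0.045, 0.0, 0.0]
contact_force: [0.1, 0.3, -0.0]
grip_width: 0.696
```

```bash
python3 -c "
from h import *
shot('w9',.125,.45,.58,-.2,-.04)
plan([.5187,-.1056,.108],.09)
g=[(320,349),(355,376),(320,404),(285,377),(265,329),(375,329),(371,420),(270,421)]
inhand(cv2.imread('pics/w9.png'),g);print(state()['contact_force'],state()['grip_width'])
cv2.imwrite('pics/side9.png',read_camera('side')[150:310,220:420].repeat(3,0).repeat(3,1))"
```

```text
14.5333 [ 0.5182 -0.1054  0.0937] [0.999  0.0454 0.     0.    ] yaw 0.09085775003150078 vel 0.0018789876713312087
t 14.5833 tcp [ 0.5181 -0.1054  0.0937] shift [ 0.0005  0.0003 -0.0143] turn [ 0.0001 -0.0001  0.0009] rows 0.3428787249347979 0.007027454902425634
top in tool [-0.0016 -0.0009 -0.031 ] x axis [ 1.     -0.0004  0.0048] z axis [ 0.0048  0.0016 -1.    ] rms px 0.08385288698603566
[-0.9184  0.604   0.7076] 0.699155208818327
```

View pics/w9.png

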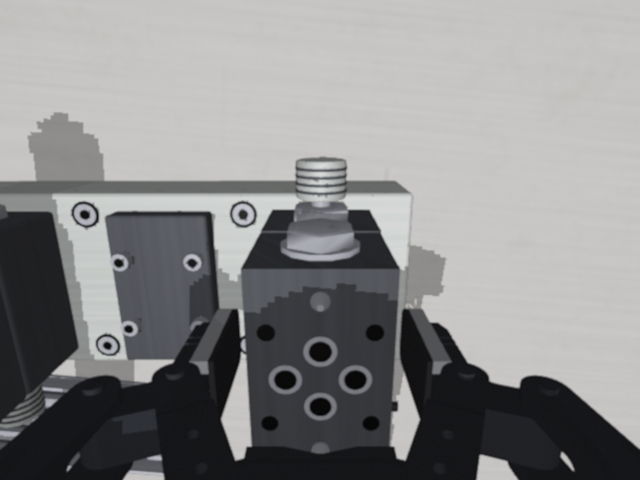

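View pics/side9.png

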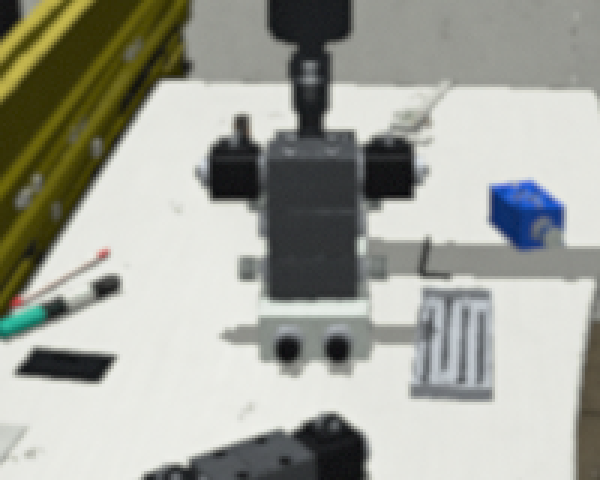

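```bash
python3 -c "
from h import *
K,P=campose('scene');print(ray(K,P,[[163,317],[234,329]],.03))
K,P=campose('side');print(ray(K,P,[[275,320],[335,302]],.03))
plan([.49,.30,.27],.3)"
```

```text
[[0.5756 0.3548 0.03  ]
 [0.456  0.2587 0.03  ]]
[[0.5681 0.3552 0.03  ]
 [0.4559 0.2787 0.03  ]]
t 14.6333 tcp [ 0.5181 -0.1054  0.0937] shift [ 0.0088 -0.4063 -0.1763] turn [ 0.0001 -0.     -0.2091] rows 10.622713196981875 1.6733085112512778
```

move_arm(
  increments=[
    [0,0,-0.01,0,0,0,0.4],
    [0,0,-0.03,0,0,0,0.4],
    [0,0,-0.06,0,0,0,0.4],
    [0,0,-0.1,0,0,0,0.8],
    [0,0,-0.135,0,0,0,1],
    [0,0,-0.16,0,0,0,1],
    [0,0,-0.175,0,0,0,1],
    [0,0,-0.176,0,0,0,1],
  ],
)

```text
t: 15.3
tcp_pos: [0.5204, -0.1055, 0.2747]
tcp_rot: [0.999, 0.045, 0.004, 0.001]
contact_force: [0.9, -0.9, 0.7]
grip_width: 1.003
```

move_arm(
  increments=[
    [0,-0.014,0,0,0,-0.02,1],
    [0.002,-0.045,0,0,0,-0.06,1],
    [0.004,-0.085,0,0,0,-0.11,1],
    [0.006,-0.125,0,0,0,-0.16,1],
    [0.007,-0.165,0,0,0,-0.22,1],
    [0.009,-0.205,0,0,0,-0.28,1],
    [0.01,-0.245,0,0,0,-0.34,1],
    [0.012,-0.285,0,0,0,-0.4,1],
    [0.013,-0.325,0,0,0,-0.45,1],
    [0.015,-0.36,0,0,0,-0.49,1],
    [0.016,-0.39,0,0,0,-0.52,1],
    [0.0165,-0.405,0,0,0,-0.53,1],
  ],
)

```text
t: 16.3
tcp_pos: [0.4941, 0.3048, 0.2681]
tcp_rot: [0.951, 0.31, -0.002, -0.001]
contact_force: [-0.4, 0.4, -1.1]
grip_width: 0.995
```

move_arm(
  increments=[
    [0,0,0,0,0,0,1],
    [0,0,0,0,0,0,1],
    [0,0,0,0,0,0,1],
  ],
)

```text
t: 16.55
tcp_pos: [0.4979, 0.2973, 0.2688]
tcp_rot: [0.953, 0.304, -0.001, 0.001]
contact_force: [-0.4, -0.9, 0.0]
grip_width: 1.001
```

```bash
python3 -c "
from h import *
shot('w10',.046,.42,.62,.21,.40)
print(state()['q'])"
```

```text
16.55 [0.4979 0.2973 0.2688] [ 0.9526  0.3044 -0.0009  0.001 ] yaw 0.6185640032654464 vel 0.01641752932730671
[-0.1562  0.2852 -0.5647  1.6443  0.1601  1.2602 -1.7052]
```

View pics/w10.png

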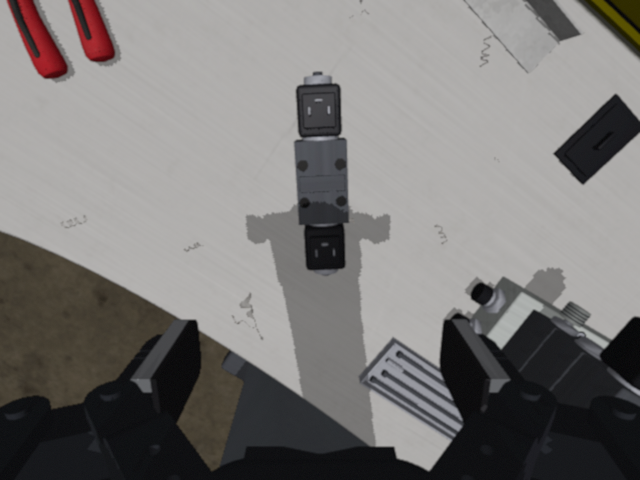

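View pics/w10r.png

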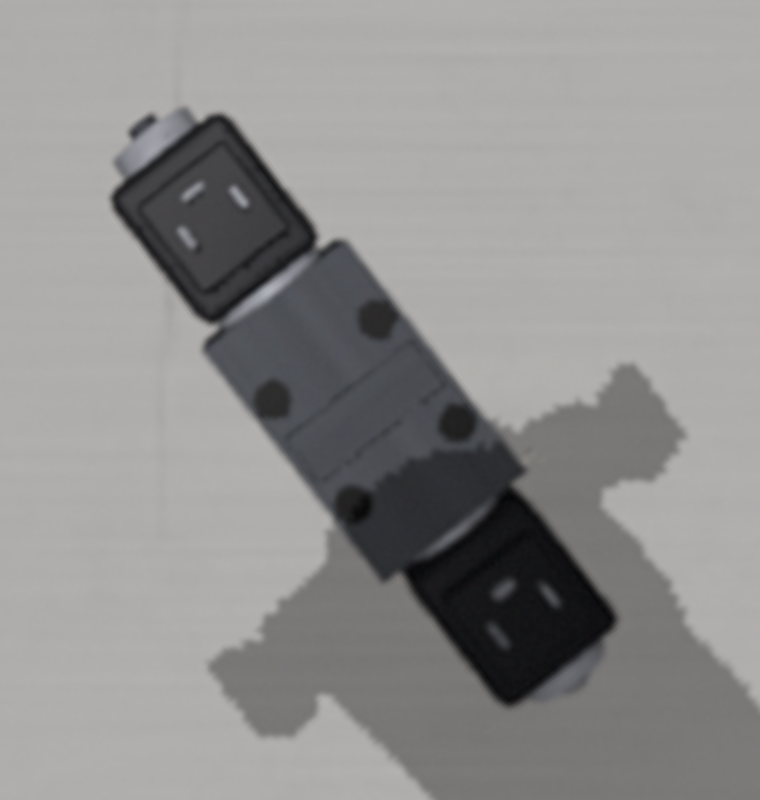

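```bash
python3 -c "
from h import *
plan([.5172,.3088,.006],.65)"
```

```text
t 16.6 tcp [0.4982 0.297  0.2691] shift [0.0228 0.001  0.2631] turn [ 0.0014  0.0019 -0.0323] rows 6.332378797498077 0.25937598572147486
```

Descend to z≈0.07 first, then correct.

move_arm(
  increments=[
    [0.002,0,0.015,0,0,-0.01,1],
    [0.008,0.001,0.045,0,0,-0.02,1],
    [0.014,0.001,0.08,0,0,-0.032,1],
    [0.019,0.001,0.115,0,0,-0.032,1],
    [0.022,0.001,0.15,0,0,-0.032,1],
    [0.0228,0.001,0.172,0,0,-0.032,1],
    [0.0228,0.001,0.18,0,0,-0.032,1],
    [0.0228,0.001,0.18,0,0,-0.032,1],
    [0.0228,0.001,0.18,0,0,-0.032,1],
    [0.0228,0.001,0.18,0,0,-0.032,1],
  ],
)

```text
t: 17.43
tcp_pos: [0.5183, 0.3123, 0.0919]
tcp_rot: [0.947, 0.32, 0.002, -0.0]
contact_force: [0.3, 0.3, 0.3]
grip_width: 1.005
```

```bash
python3 -c "
from h import *
plan([.5172,.3088,.006],.65)
shot('w11',.046,.42,.62,.21,.40)"
```

```text
t 17.4333 tcp [0.5183 0.3123 0.0919] shift [-0.0033  0.002   0.0859] turn [ 0.0008 -0.0036  0.0018] rows 2.0624450308918743 0.03308879557039162
17.4333 [0.5183 0.3123 0.0919] [ 0.9474  0.3202  0.0018 -0.0002] yaw 0.6518313635616486 vel 0.006719369471611824
```

View pics/w11.png

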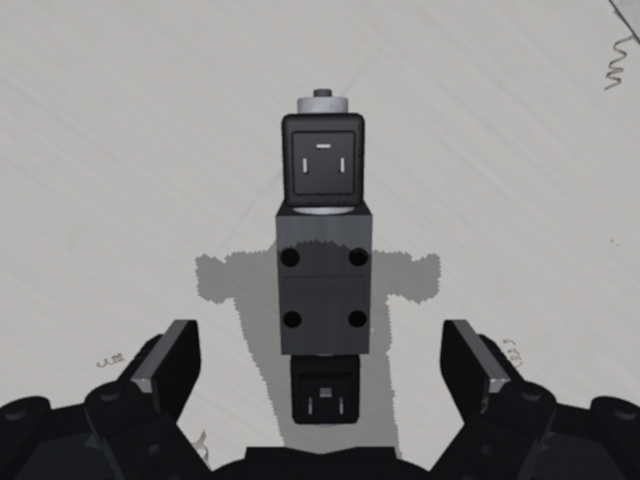

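```bash
python3 -c "
from h import *
d=np.load('w11.npz');K,P=campose('wrist',dict(tcp_pos=d['pos'],tcp_rot=d['rot']))
X=ray(K,P,[[290,257],[358,257],[356,318.5],[292,319]],.046);print(X,X.mean(0))
e=X[0]-X[3];f=X[1]-X[2];print(np.arctan2(e[1],e[0]),np.arctan2(f[1],f[0]))
plan([X.mean(0)[0],X.mean(0)[1],.006],.65)"
```

```text
[[0.5203 0.3321 0.046 ]
 [0.5402 0.306  0.046 ]
 [0.514  0.2863 0.046 ]
 [0.4942 0.3118 0.046 ]] [0.5172 0.3091 0.046 ]
0.661448243918624 0.6481365205026449
t 17.4833 tcp [0.5183 0.3124 0.092 ] shift [-0.0033  0.0019  0.086 ] turn [ 0.0008 -0.0038  0.0022] rows 2.0645049486367424 0.03583930824492269
```

move_arm(
  increments=[
    [-0.002,0.001,0.015,0,-0.002,0,1],
    [-0.003,0.002,0.04,0,-0.003,0,1],
    [-0.003,0.002,0.062,0,-0.003,0,1],
    [-0.003,0.002,0.077,0,-0.003,0,1],
    [-0.003,0.002,0.085,0,-0.003,0,1],
    [-0.003,0.002,0.085,0,-0.003,0,1],
    [-0.003,0.002,0.085,0,-0.003,0,1],
    [-0.003,0.002,0.085,0,-0.003,0,0.3],
    [-0.003,0.002,0.085,0,-0.003,0,-1],
    [-0.003,0.002,0.085,0,-0.003,0,-1],
    [-0.003,0.002,0.085,0,-0.003,0,-1],
    [-0.003,0.002,0.085,0,-0.003,0,-1],
  ],
)

```text
t: 18.48
tcp_pos: [0.5166, 0.3088, 0.006]
tcp_rot: [0.947, 0.321, -0.0, 0.001]
contact_force: [-0.2, -0.6, 6.1]
grip_width: 0.534
```

move_arm(
  increments=[
    [0,0,0,0,0,0,-1],
    [0,0,0,0,0,0,-1],
    [0,0,0,0,0,0,-1],
    [0,0,0,0,0,0,-1],
  ],
)

```text
t: 18.82
tcp_pos: [0.5166, 0.3088, 0.006]
tcp_rot: [0.947, 0.321, -0.0, 0.001]
contact_force: [0.5, -0.5, 6.4]
grip_width: 0.527
```

move_arm(
  increments=[
    [0,0,-0.005,0,0,0,-1],
    [0,0,-0.02,0,0,0,-1],
    [0,0,-0.05,0,0,0,-1],
    [0,0,-0.085,0,0,0,-1],
    [0,0,-0.12,0,0,0,-1],
    [0,0,-0.155,0,0,0,-1],
    [0,0,-0.19,0,0,0,-1],
    [0,0,-0.225,0,0,0,-1],
    [0,0,-0.255,0,0,0,-1],
    [0,0,-0.275,0,0,0,-1],
    [0,0,-0.284,0,0,0,-1],
    [0,0,-0.284,0,0,0,-1],
  ],
)

```text
t: 19.82
tcp_pos: [0.5167, 0.3095, 0.2902]
tcp_rot: [0.947, 0.321, -0.0, 0.0]
contact_force: [-0.3, 0.1, -4.0]
grip_width: 0.529
```

```bash
python3 -c "
from h import *
shot('w12',.046,.42,.62,.21,.40)
plan([.5181,-.1054,.29],.09);print(state()['contact_force'],state()['grip_width'])"
```

```text
19.8167 [0.5167 0.3095 0.2902] [ 0.9472  0.3207 -0.0001  0.0003] yaw 0.6529316640636139 vel 0.061991151152127895
t 19.8667 tcp [0.516  0.3088 0.2881] shift [-0.2499  0.3303 -0.0009] turn [0.0012 0.0037 0.563 ] rows 9.932764907043381 4.505137031170164
[-0.3143 -0.251  -5.0525] 0.5324505336785632
```

View pics/w12.png

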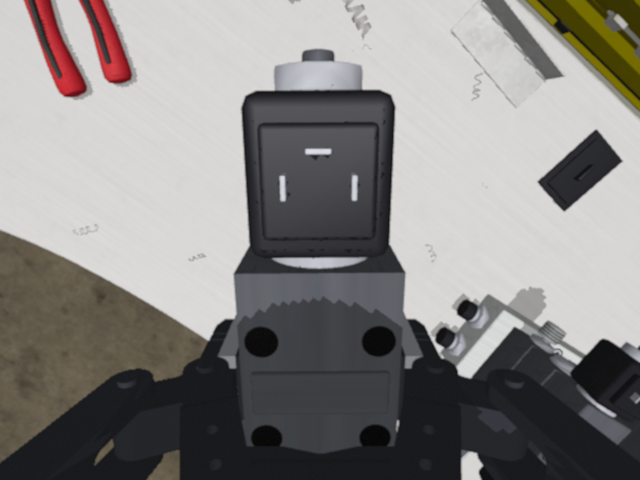

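```bash
python3 -c "
from h import *
m=MOD[[4,5,6,7]]
pnp([[261,342],[379,341],[375,437],[267,437]],m)"
```

```text
top in tool [ 0.0008 -0.0001 -0.0397] x axis [ 0.9999 -0.0101 -0.0122] z axis [-0.0122 -0.0075 -0.9999] rms px 0.1578329351481851
```

move_arm(
  increments=[
    [-0.007,0.009,0,0,0,0.02,-1],
    [-0.022,0.029,0,0,0,0.05,-1],
    [-0.04,0.053,0,0,0,0.09,-1],
    [-0.06,0.079,0,0,0,0.14,-1],
    [-0.08,0.106,0,0,0,0.19,-1],
    [-0.1,0.132,0,0,0,0.24,-1],
    [-0.12,0.159,0,0,0,0.28,-1],
    [-0.14,0.185,0,0,0,0.33,-1],
    [-0.16,0.211,0,0,0,0.38,-1],
    [-0.18,0.238,0,0,0,0.42,-1],
    [-0.2,0.264,0,0,0,0.47,-1],
    [-0.22,0.291,0,0,0,0.51,-1],
  ],
)

```text
t: 20.87
tcp_pos: [0.516, -0.0582, 0.287]
tcp_rot: [0.998, 0.069, -0.004, 0.001]
contact_force: [0.4, 1.0, -3.9]
grip_width: 0.529
```

move_arm(
  increments=[
    [0,0,0,0,0,0.02,-1],
    [0,0,0,0,0,0.04,-1],
    [0,0,0,0,0,0.053,-1],
    [0,0,0,0,0,0.053,-1],
  ],
)

```text
t: 21.2
tcp_pos: [0.5176, -0.0546, 0.2882]
tcp_rot: [0.999, 0.046, -0.002, 0.0]
contact_force: [1.0, 0.6, -3.8]
grip_width: 0.535
```

```bash
python3 -c "
from h import *
plan([.5181,-.1054,.22],.09);print(state()['contact_force'],state()['joint_vel'])"
```

```text
t 21.2 tcp [ 0.5176 -0.0546  0.2882] shift [-0.0037  0.0506  0.0683] turn [0.0006 0.0049 0.0011] rows 2.0397539156865863 0.040212614360702996
[ 1.0363  0.6222 -3.8236] [-0.0096 -0.0027 -0.0084 -0.0143  0.0066  0.0014  0.0186]
```

move_arm(
  increments=[
    [-0.001,0.01,0,0,0.001,0,-1],
    [-0.003,0.027,0,0,0.003,0,-1],
    [-0.005,0.043,0.006,0,0.004,0,-1],
    [-0.006,0.05,0.02,0,0.004,0,-1],
    [-0.006,0.051,0.045,0,0.004,0,-1],
    [-0.006,0.051,0.072,0,0.004,0,-1],
    [-0.006,0.051,0.095,0,0.004,0,-1],
    [-0.006,0.051,0.11,0,0.004,0,-1],
    [-0.006,0.051,0.116,0,0.004,0,-1],
    [-0.006,0.051,0.116,0,0.004,0,-1],
    [-0.006,0.051,0.116,0,0.004,0,-1],
  ],
)

```text
t: 22.12
tcp_pos: [0.5173, -0.1073, 0.1741]
tcp_rot: [0.999, 0.045, 0.001, 0.001]
contact_force: [0.6, -1.3, -4.1]
grip_width: 0.53
```

```bash
python3 -c "
from h import *
plan([.5158,-.1055,.143],.09);print(state()['contact_force'],state()['joint_vel'])"
```

```text
t 22.1167 tcp [ 0.5173 -0.1073  0.1741] shift [-0.0014 -0.002   0.0311] turn [ 0.002  -0.0024  0.0007] rows 0.7490724954716659 0.02550883810870232
[ 0.5996 -1.3334 -4.0539] [ 0.0024 -0.0158  0.0001 -0.023   0.0018  0.0001 -0.0031]
```

move_arm(
  increments=[
    [-0.001,-0.001,0.006,0.001,-0.002,0,-1],
    [-0.0014,-0.002,0.014,0.001,-0.002,0,-1],
    [-0.0014,-0.002,0.021,0.001,-0.002,0,-1],
    [-0.0014,-0.002,0.027,0.001,-0.002,0,-1],
    [-0.0014,-0.002,0.03,0.001,-0.002,0,-1],
    [-0.0014,-0.002,0.03,0.001,-0.002,0,-1],
    [-0.0014,-0.002,0.03,0.001,-0.002,0,-1],
  ],
)

```text
t: 22.7
tcp_pos: [0.5151, -0.1055, 0.1433]
tcp_rot: [0.999, 0.045, -0.0, 0.0]
contact_force: [1.0, 0.6, -4.3]
grip_width: 0.53
```

move_arm(
  increments=[
    [0,0,0,0,0,0,-1],
    [0,0,0,0,0,0,-1],
    [0,0,0,0,0,0,-1],
    [0,0,0,0,0,0,-1],
  ],
)

```text
t: 23.03
tcp_pos: [0.5154, -0.1056, 0.1438]
tcp_rot: [0.999, 0.045, 0.0, 0.0]
contact_force: [-0.5, -0.2, -3.6]
grip_width: 0.534
```

```bash
python3 -c "
from h import *
shot('w13',.125,.42,.62,-.2,-.04)
plan([.5158,-.1055,.143],.09);print(state()['contact_force'],state()['grip_width'])
im=read_camera('scene');cv2.imwrite('pics/scene13.png',cv2.resize(im[150:310,250:450],None,fx=4,fy=3.7,interpolation=cv2.INTER_CUBIC))
cv2.imwrite('pics/scene13b.png',im)
pnp([[261,342],[379,341],[375,437],[267,437]],MOD[[4,5,6,7]])
im=read_camera('side');cv2.imwrite('pics/side13.png',cv2.resize(im[130:290,230:430],None,fx=4,fy=3.7,interpolation=cv2.INTER_CUBIC))
"
```

```text
23.0333 [ 0.5154 -0.1056  0.1438] [0.999  0.0449 0.     0.0004] yaw 0.08984897337706078 vel 0.0020832947923852783
t 23.0833 tcp [ 0.5153 -0.1056  0.1438] shift [ 0.0005 -0.      0.0008] turn [ 0.0009  0.0001 -0.0001] rows 0.021236086231635334 0.006955124869355763
[-0.6074  0.5214 -4.1692] 0.5308741649098462
top in tool [ 0.0004 -0.0008 -0.0397] x axis [ 0.9999 -0.0101 -0.0125] z axis [-0.0126 -0.0076 -0.9999] rms px 0.1578329351481851
```

View pics/w13.png

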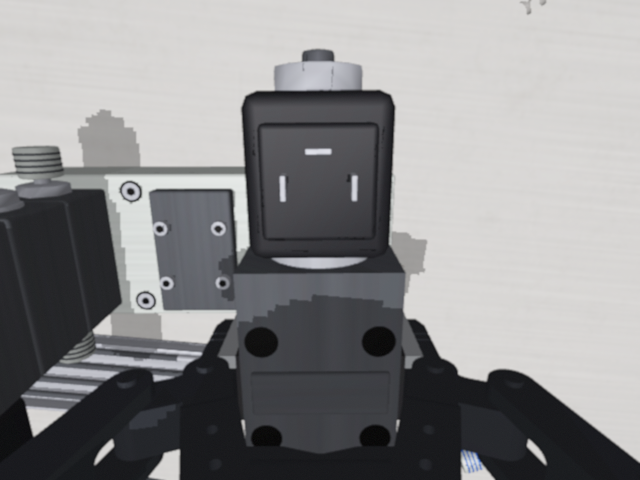

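View pics/scene13.png

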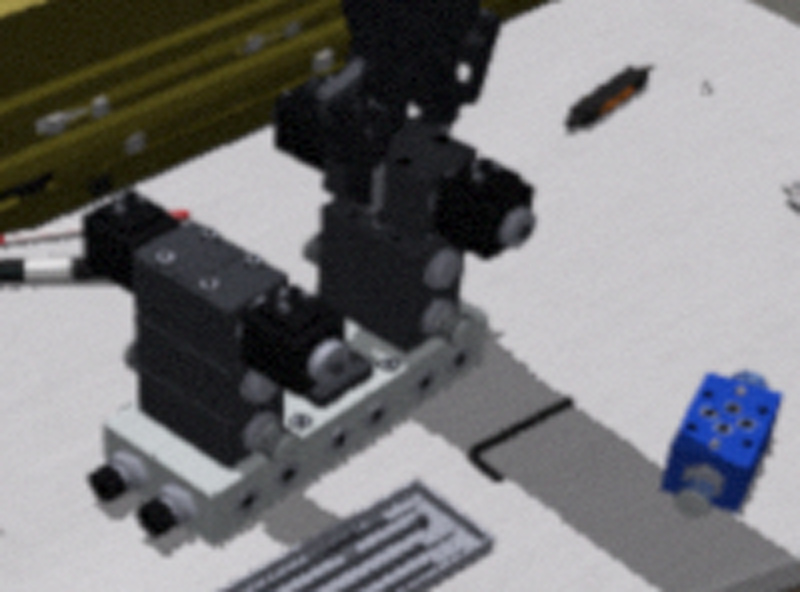

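View pics/side13.png

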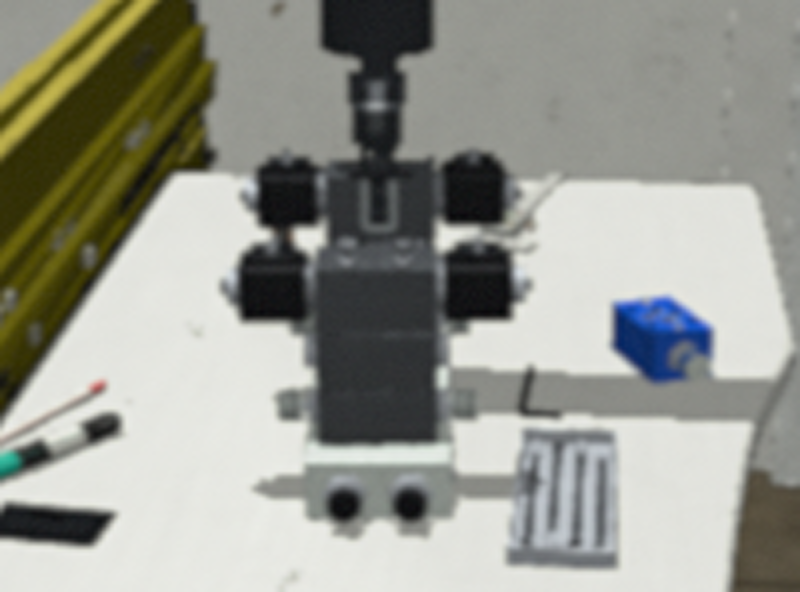

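```bash
python3 -c "
from h import *
s=state();print(s['t'],s['tcp_pos'],s['contact_force'],s['grip_width'])
print(close_job())"
```

```text
23.1833 [ 0.5152 -0.1055  0.1436] [-0.7281 -0.6916 -4.6842] 0.5310880907154467
the job is handed in; nothing more can be done
None
```

I set the throttle module and then the check module on the open station and released both. The valve is held above the column, and I handed the job in at t = 23.2 s of the 69 s allowed.

**Throttle module:** I lowered it slowly until the force rose to about 21 N at the expected height. Its measured top was about 84.5 mm above the worktop, against a nominal 85 mm. It did not shift when I let go.

**Check module:** It pressed to about 12 N with no further downward travel, so I take it as seated. Its measured top was 124.7 mm, against a nominal 125 mm, and it sat within about 0.2 mm of the throttle module horizontally. Tilt was about 0.005 rad.

**Valve:** It crossed with roughly 9–10 cm of clearance over the finished stack. By the TCP reading its underside is about 12–13 mm above the check module. By measurement it is within about 1 mm of the column and at the manifold's yaw. The gripper is closed on it at 45 mm, with no contact force beyond its weight.

**Checks that were less certain:**
- While pressing the modules down, I saw side forces of 7–8 N along x. They vanished on release.
- The last picture-based fit of the valve showed a tilt of about 0.015 rad and a yaw of about 0.01 rad. Two of its four holes were partly hidden, so I put that down to measurement noise; both are inside the limits.
- I judged the gap under the valve from the arm's pose and by eye in the scene picture. I did not measure it directly.

In the last pictures, the tray and hex key looked as they lay at the start. The cover was only partly in view there, and the arm never went near it.

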